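Roll the ink roller into its V rest

TASK

Roll the black ink roller across the bench by pushing its side with your fingers, up the short ramp of the green rest, until it drops and settles in the V groove, roughly centred along the groove. Roll it gently, without flicking it; never lift or carry it, and leave the ink can, the steel composing stick and the wood type block where they are. Finish with the hand clear of everything.

Things in the scene. Friction and masses are not known exactly. Their poses are not given: they have to be found in the camera images.
- roller: Ink roller lying loose on the bench: black rubber cylinder 50 mm diameter, 200 mm long, a steel stub 18 mm thick and 25 mm long at each end. 0.5 to 0.75 kg, rolls freely. Origin: middle of its axis. y runs along the roller; x and z turn as it rolls. Starts 150 to 210 mm before the seat on the ramp side, within 0.1 rad of parallel to the groove and 12 mm of the centre line.
- rest: Green iron rest fixed to the bench, 160 mm wide along y. x is the rolling direction; origin at bench height under the seated roller's axis. Ramp rises from x -93 mm (flush) to 14 mm high at x -23; lip to x -19; V (bare bright metal) falls at 25 deg to its bottom (x 7, 2 mm high), then rises at 50 deg to a back wall 42 mm high, x 40 to 54. A roller left on the ramp rolls back.
- seat (a point): Where the middle of the roller's axis is when the roller is seated and centred: above the rest's origin, 33 mm above the bench. Axes as the rest's.
- ink: Closed ink can, 72 mm diameter, 75 mm tall, blue label, standing loose beside the work; leave alone. Origin under its centre.
- stick: Steel composing stick, a flat tray 50 x 140 x 21 mm with a brass slide, loose; leave alone. Origin under its centre.
- woodblock: Wood type block 55 x 40 x 23 mm, loose; leave alone. Origin under its centre.

How it is judged:
By the outcome, as a careful person would: the job done as asked, in the order asked, and still so for the second after the job is handed in, with the robot touching nothing.
It also fails if it takes over 48 s, if anything falls off the work surface, if the arm or the gripper's body presses on something with over 40 N, if the wrist force passes 120 N, or if a joint passes its speed limit or range.

ROBOT

A 6-joint arm with a two-finger parallel gripper is mounted at the origin on the work surface. World frame = base frame: x ahead of the robot, y to its left, z up, the work surface at z = 0. Lengths are in m, angles in rad, forces in N, time in s.
With the tool pointing down it reaches from about 0.275 to 0.825 m from the base axis. Payload 5.2 kg.
Tool frame: the origin (TCP) lies at the very end of the fingers, on their centre line; the grasp point (between the pads) lies 19 mm behind it; z points along the fingers, x is the direction in which the jaws open and shut, and the axes are right-handed (so a half turn about z gives the same grasp; the last joint's range is limited). The gripper opens to 93 mm and grips with 3 to 60 N. Pads are 15 mm wide; open, the fingers measure 128 mm over their backs; the gripper's body (75 mm by 188 mm) begins 65 mm behind the grasp point.
Start: joints at [-1.344, 0.259, 1.535, -0, 1.348, -0.203], TCP at [0.229, -0.5, 0.219] pointing down, gripper open.
Joint ranges: [-3.14, 3.14], [-0.91, 2.08], [0.19, 2.58], [-1.22, 4.36], [0.22, 2.71], [-3.12, 3.12]. Speed limits (rad/s): [2.57, 2.57, 3.14, 3.14, 3.14, 3.14].

INTERFACE

Orientations are given as a unit quaternion [x, y, z, w].
In Python, from bench import r gives the robot as it stands. Calls block until the motion is done:
- r.move_to(position, orientation): joint-space move of the TCP to a pose.
- r.servo_line(position, orientation=None, vel=0.15): straight line of the TCP; orientation=None keeps the orientation; vel is the mean speed in m/s.
- r.goto_joints(angles): joint-space move.
- r.ungrasp() and r.grab(newtons=None): open the fingers fully, or close them until they stop; newtons is the grip in N (None keeps the last).
- r.wait(seconds).
- r.solve_ik(position, orientation): joint angles nearest the present ones, or None.
- r.get_obs(): the state.
- r.capture(name): name is "scene" or "top"; returns (picture, depth): 400x640x3 uint8, blue, green, red; 400x640 float32, m along the optical axis (not along the pixel's ray), 0 where there is no reading.
- r.camera_info(name): a dict with "fx", "fy", "cx", "cy" (pixels), "dist_coeffs" ([k1, k2, p1, p2, k3] as OpenCV has them; the pictures are not rectified), "rvec" (rotation vector, rad) and "tvec" (3), from world to camera coordinates, as OpenCV has them. Camera axes: x right, y down, z forward; pixel columns grow to the right and rows downward; lengths in m; the calibration is good to about 2 mm. A picture is of the moment at which its call begins. camera_info takes no time and is no camera call.
A pose or a line that the arm cannot do raises r.MotionError and nothing moves.
- r.job_done(): hands the job in, once; it reports no verdict.
Trained networks look in the newest picture that a camera, given by its name, has taken for a name from the list of things; names that differ only in an ending like _2 or _b are one class to them, and where a whole thing is asked for, a point or a joint stands for the part that bears it (a point fixed in the world has none). Each returns a list of dicts, best first, with "confidence" (0 to 1); they miss things now and then, are a little off and sometimes report something else, mostly with a low value. They report only what shows in the picture. A call takes as long as a camera call.
- r.boxes_of(camera, query): "xy" ([column, row] in pixels, amid what is visible of it).
- r.masks_of(camera, query): "region" (400x640 bool, what is visible of it) and "xy" ([column, row] in pixels, amid what is visible of it).
The state is a dict: "clock": time; "joint_positions": joint angles; "dq": joint speeds; "tau": joint torques, N m; "tcp_pos": TCP position; "tool_rot": TCP orientation; "contact_force": force on the tool from outside, world axes, zero at the start; "torque": the same for the moment, N m; "gripper_width": finger opening in m.
Only numpy, scipy, OpenCV 4.12 (cv2) and the standard library are available. Lean on these libraries where they do the work, as an engineer would, in place of code of your own. Each camera call takes 0.05 s, during which the arm holds its last target.

## Working session

There is one attempt and no reset: what is moved stays moved. The work goes in short steps, each a Python script; the robot and the scene stay as the last script left them, time stands still between calls to the robot, and variables do not carry over. Pictures are saved under pics/ and viewed, and the job is handed in when it is done.

```bash
ls; mkdir -p pics; python3 - <<'E'
from bench import r
import cv2,numpy as np
for c in ("scene","top"):
    p,d=r.capture(c); cv2.imwrite(f"pics/{c}0.png",p)
    print(c,r.camera_info(c))
    for q in ("roller","rest","ink","stick","woodblock"):
        for b in r.boxes_of(c,q)[:2]: print(q,b)
print(r.get_obs())
E
```

```text
pics
scene {'fx': 434.0397996556317, 'fy': 434.0397996556317, 'cx': 324.30608112698405, 'cy': 191.93541460832148, 'dist_coeffs': array([-0.08765373,  0.        ,  0.        ,  0.        ,  0.        ]), 'rvec': array([ 2.53702396,  0.66101954, -0.20318615]), 'tvec': array([-0.44484771, -0.20606864,  1.19664623])}
roller {'xy': [354.1, 120.4], 'confidence': 0.63}
rest {'xy': [401.0, 147.2], 'confidence': 0.93}
ink {'xy': [396.5, 76.1], 'confidence': 0.69}
stick {'xy': [333.6, 198.1], 'confidence': 0.7}
stick {'xy': [394.1, 78.7], 'confidence': 0.16}
top {'fx': 474.6268540456902, 'fy': 474.6268540456902, 'cx': 325.61140337492736, 'cy': 200.40423632951934, 'dist_coeffs': array([-0.13811024,  0.        ,  0.        ,  0.        ,  0.        ]), 'rvec': array([ 2.17002706, -2.2350036 ,  0.07762533]), 'tvec': array([-0.02352591,  0.49495158,  1.15757137])}
rest {'xy': [218.1, 154.4], 'confidence': 0.87}
ink {'xy': [142.7, 201.0], 'confidence': 0.61}
stick {'xy': [305.6, 184.6], 'confidence': 0.62}
woodblock {'xy': [149.6, 239.8], 'confidence': 0.62}
{'clock': 0.6, 'joint_positions': array([-1.34375416e+00,  2.58574674e-01,  1.53501766e+00,  1.23202319e-05,
        1.34800146e+00, -2.02816858e-01]), 'dq': array([ 0.00069234, -0.00054069,  0.00204438,  0.00153606,  0.00089287,
       -0.00015475]), 'tau': array([-1.62816243e-03, -4.36946797e+01, -2.84187484e+01,  7.19214999e-02,
        3.12751054e-02, -4.47320431e-06]), 'tcp_pos': array([ 0.22922454, -0.49995166,  0.21865928]), 'tool_rot': array([ 8.41647249e-01, -5.40027692e-01,  3.78812485e-06, -4.69787554e-06]), 'contact_force': array([0.16840921, 0.63882365, 0.31430708]), 'torque': array([ 0.00635611, -0.00433499,  0.00189337]), 'gripper_width': 0.09314999977821839}
```

View pics/top0.png

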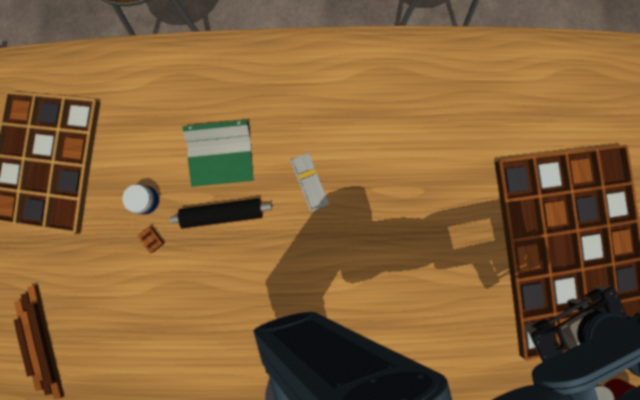

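View pics/scene0.png

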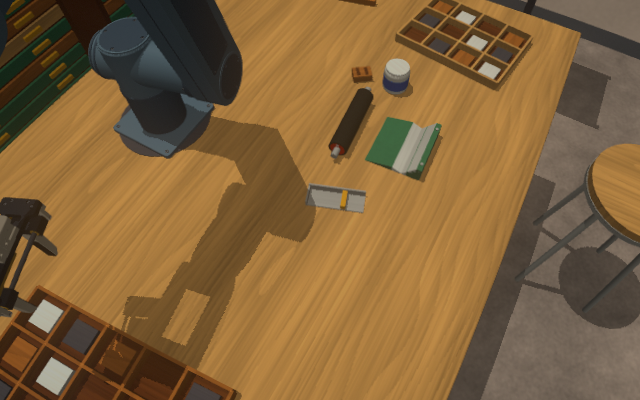

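The top picture shows the roller at about (220,213), the rest at (218,154) with its ramp side facing the roller, the ink can at (140,199), the wood block at (151,239) and the composing stick at (309,182). Next I measure their poses.

```bash
cat > h.py <<'E'
from bench import r
import cv2,numpy as np
def cloud(c,d):
    i=r.camera_info(c);K=np.array([[i['fx'],0,i['cx']],[0,i['fy'],i['cy']],[0,0,1]])
    v,u=np.mgrid[0:400,0:640]
    n=cv2.undistortPoints(np.stack([u,v],-1).reshape(-1,1,2).astype(np.float32),K,i['dist_coeffs']).reshape(400,640,2)
    P=np.dstack([n[...,0]*d,n[...,1]*d,d]); R=cv2.Rodrigues(i['rvec'])[0]
    return (P-i['tvec'])@R
def rollerfit(c,p,d,W=None):
    W=cloud(c,d) if W is None else W
    return W
E
python3 - <<'E'
from h import *
for c in ("top","scene"):
    p,d=r.capture(c);W=cloud(c,d)
    np.savez(f"{c}.npz",p=p,d=d,W=W)
    for q in ("roller","rest","ink","stick","woodblock"):
        ms=r.masks_of(c,q)
        for m in ms[:1]:
            P=W[m['region']&(d>0)]
            zmin=.008 if q!="rest" else -1
            Q=P[P[:,2]>zmin]
            if len(Q)<5: continue
            rc=cv2.minAreaRect((Q[:,:2]*1000).astype(np.float32))
            print(c,q,m['confidence'],m['region'].sum(),np.round(np.median(P,0),3),"rect",np.round(rc[0],1),np.round(rc[1],1),round(rc[2],1),"z",np.round(np.percentile(P[:,2],[2,50,98]),3))
# dark pixels
p=np.load("top.npz");d=p['d'];W=p['W'];im=p['p']
m=np.zeros((400,640),bool);m[190:232,165:280]=1
m&=(W[...,2]>.012)&(d>0)&(im.max(2)<60)
Q=W[m];rc=cv2.minAreaRect((Q[:,:2]*1000).astype(np.float32));print("dark",m.sum(),Q.mean(0),rc,np.percentile(Q[:,2],[2,50,98]))
print("bench z",np.median(W[250:280,150:250,2]), "noise",np.std(W[250:280,150:250,2]))
E
```

```text
top roller 0.91 1902 [0.469 0.217 0.046] rect [469.5 220.8] [ 50.  249.3] 6.1 z [0.    0.046 0.054]
top rest 0.78 3956 [0.622 0.225 0.011] rect [624. 231.] [159.8 173.6] 3.6 z [-0.001  0.011  0.044]
top ink 0.87 902 [0.507 0.404 0.074] rect [508.8 411.9] [71.  68.4] 23.3 z [0.01  0.074 0.079]
top stick 0.74 1165 [0.541 0.001 0.004] rect [540.8   0.7] [137.6  50.1] 19.8 z [-0.002  0.004  0.023]
top woodblock 0.89 410 [0.411 0.399 0.023] rect [409.9 401. ] [56.7 42.7] 34.3 z [0.004 0.023 0.028]
scene roller 0.94 1381 [0.478 0.201 0.044] rect [471.6 219.2] [ 49.4 248.5] 5.6 z [0.001 0.044 0.052]
scene rest 0.89 2789 [0.623 0.217 0.01 ] rect [617.9 224.2] [146.7 164.9] 3.3 z [-0.     0.01   0.043]
scene ink 0.63 819 [0.514 0.394 0.062] rect [508.7 410.4] [70.1 67.4] 41.8 z [0.006 0.062 0.078]
scene stick 0.85 1319 [0.539 0.003 0.005] rect [541.1   0.7] [140.1  54. ] 21.2 z [0.    0.005 0.023]
scene woodblock 0.49 282 [0.411 0.393 0.022] rect [409.2 398.9] [52.  44.9] 37.0 z [0.002 0.022 0.027]
dark 1570 [0.47037591 0.21845638 0.04578823] ((471.1407470703125, 220.21896362304688), (47.614505767822266, 198.77008056640625), 5.899071216583252) [0.03302675 0.04676251 0.05369512]
bench z 0.00041410456205082525 noise 0.06818327334408938
```

```bash
python3 - <<'E'
from h import *
from scipy.optimize import least_squares
xs=[-.2,-.093,-.023,-.019,.007,.040,.0401,.054,.0541,.2]
t=np.tan
zs=[0,0,.014,.014,.002,.002+.033*t(np.radians(50)),.042,.042,0,0]
print(zs)
for c in ("top","scene"):
    f=np.load(f"{c}.npz");W=f['W'];d=f['d']
    r.capture(c);m=r.masks_of(c,"rest")[0]['region'];m=m&(d>0)
    me=cv2.erode(m.astype(np.uint8),np.ones((5,5)))>0
    P=W[me]
    fx=lambda q:(lambda D:np.interp(D[:,0]*np.cos(q[2])+D[:,1]*np.sin(q[2]),xs,zs)-P[:,2]+q[3])(P[:,:2]-q[:2])
    s=least_squares(fx,[.63,.225,.059,0],loss='soft_l1',f_scale=.002)
    q=s.x
    A=W[m];D=A[:,:2]-q[:2];x=D@[np.cos(q[2]),np.sin(q[2])];y=D@[-np.sin(q[2]),np.cos(q[2])]
    k=(A[:,2]>.004)&(x<.0)
    for lo,hi in((-.07,-.05),(-.05,-.025),(-.02,0),(.04,.054)):
        k=(x>lo)&(x<hi)&(A[:,2]>.003);print(lo,np.round(np.percentile(y[k],[0,1,99,100]),4),k.sum(),end=' ; ')
    print(c,np.round(q,4),"x ext",np.percentile(x,[.5,99.5]),"rms",np.median(abs(s.fun)))
E
```

```text
[0, 0, 0.014, 0.014, 0.002, np.float64(0.04132786855560893), 0.042, 0.042, 0, 0]
-0.07 [0.55   0.5517 0.7059 0.7082] 464 ; -0.05 [0.5493 0.551  0.7061 0.7082] 640 ; -0.02 [0.5465 0.5484 0.7048 0.7068] 456 ; 0.04 [0.5462 0.5466 0.706  0.7088] 367 ; top [ 6.843e-01 -3.997e-01  7.490e-02  1.000e-04] x ext [-0.09154589  0.0534243 ] rms 0.0016747347833522075
-0.07 [0.6594 0.6613 0.8161 0.8197] 340 ; -0.05 [0.6588 0.6604 0.8164 0.8171] 461 ; -0.02 [0.6596 0.6605 0.8164 0.8197] 402 ; 0.04 [0.6562 0.657  0.8157 0.8202] 328 ; scene [ 6.884e-01 -5.121e-01  7.060e-02 -5.000e-04] x ext [-0.09031728  0.05503986] rms 0.0011237493351625829
```

```bash
cat >> h.py <<'E'
from scipy.spatial.transform import Rotation as Ro
O=np.array([.637,.2255]);YAW=.070
def quat(rel,flip):
    a=YAW+rel+np.pi/2+(np.pi if flip else 0)
    x=np.array([np.cos(a),np.sin(a),0]);z=np.array([0,0,-1.]);return Ro.from_matrix(np.c_[x,np.cross(z,x),z]).as_quat()
def world(lx,ly,z):
    c,s=np.cos(YAW),np.sin(YAW);return [O[0]+c*lx-s*ly,O[1]+s*lx+c*ly,z]
E
python3 - <<'E'
from h import *
for f in(0,1): print(f,r.solve_ik(world(-.225,.004,.1),quat(.03,f)),r.solve_ik(world(-.045,.001,.03),quat(0,f)))
f=min((0,1),key=lambda f:9 if (j:=r.solve_ik(world(-.225,.004,.1),quat(.03,f))) is None else abs(j[5]))
print(f)
r.move_to(world(-.225,.004,.14),quat(.03,f))
r.servo_line(world(-.225,.004,.015),quat(.03,f),vel=.1)
o=r.get_obs();print(o['clock'],o['tcp_pos'],o['contact_force'],o['joint_positions'])
p,d=r.capture("scene");cv2.imwrite("pics/s1.png",p)
p,d=r.capture("top");cv2.imwrite("pics/t1.png",p)
E
```

```text
0 [ 2.37403156e-01  2.27662452e-01  1.89772374e+00 -4.44089210e-16
  1.01620647e+00 -1.43339317e+00] [ 1.84735442e-01  5.75329105e-01  1.54328969e+00 -4.44089210e-16
  1.02297386e+00 -1.45606088e+00]
1 [ 2.37403156e-01  2.27662452e-01  1.89772374e+00 -4.44089210e-16
  1.01620647e+00  1.70819948e+00] [ 1.84735442e-01  5.75329105e-01  1.54328969e+00 -4.44089210e-16
  1.02297386e+00  1.68553177e+00]
0
5.4167 [0.41274628 0.21388282 0.01547694] [-0.57214003 -0.11034977  0.08714734] [ 2.37435006e-01  3.58271575e-01  1.98302504e+00  1.02769091e-07
  7.99198919e-01 -1.43339122e+00]
```

View pics/s1.png

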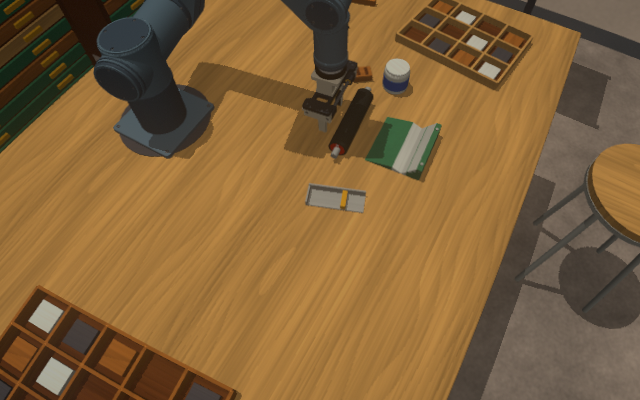

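The fingers are down behind the roller at about (325,110), and the roller hasn't moved. First push, steering the yaw slightly.

```bash
cat >> h.py <<'E'
def findroller(tag,save=True):
    for c in ("top","scene"):
        p,d=r.capture(c);cv2.imwrite(f"pics/{c}_{tag}.png",p)
        ms=r.masks_of(c,"roller")
        if not ms: print(c,"no roller");continue
        W=cloud(c,d);m=ms[0]['region']&(d>0);P=W[m];P=P[P[:,2]>.015]
        D=P[:,:2]-O;cs,s=np.cos(YAW),np.sin(YAW)
        L=np.c_[D@[cs,s],D@[-s,cs]]
        rc=cv2.minAreaRect((L*1000).astype(np.float32))
        print(c,ms[0]['confidence'],"local centre",np.round(rc[0],1),np.round(rc[1],1),"deg",round(rc[2],2),"z",np.round(np.percentile(P[:,2],[50,98]),3))
E
python3 - <<'E'
from h import *
r.servo_line(world(-.150,.003,.015),quat(-.05,0),vel=.03)
o=r.get_obs();print(o['clock'],o['contact_force'])
findroller("2")
E
```

```text
8.1667 [-0.75745272  0.27743312 -0.03689608]
top 0.63 local centre [-101.1  -55.9] [117.6  42.1] deg 72.78 z [0.046 0.053]
scene 0.89 local centre [-113.   10.] [ 53.8 255.7] deg 3.13 z [0.045 0.052]
```

View pics/scene_2.png

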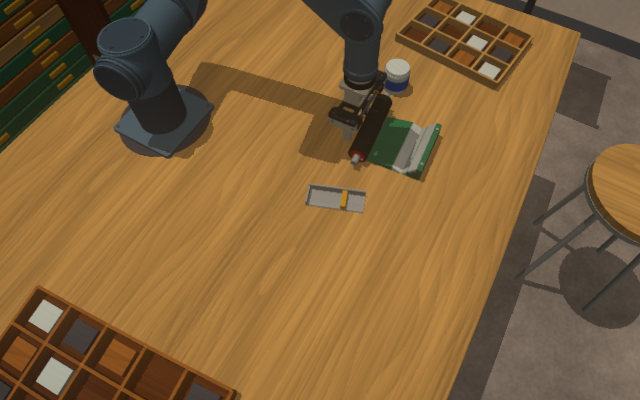

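View pics/top_2.png

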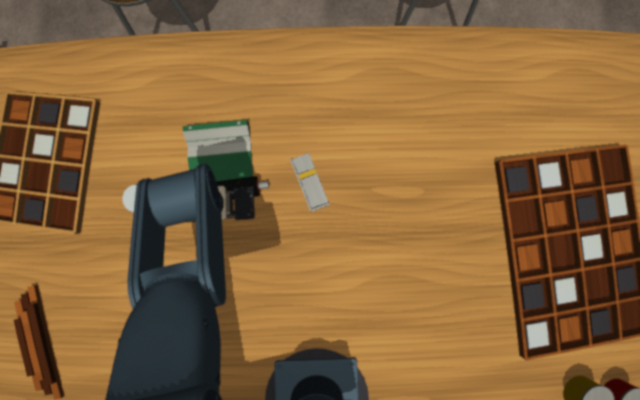

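Pictures: the roller has rolled to the foot of the ramp (scene, near end about (357,158)), and the arm hides much of it from above. I need a better yaw estimate, so I'll fit a cylinder.

```bash
cat >> h.py <<'E'
from scipy.optimize import least_squares
def cyl(c="scene",z0=.025,show=False):
    p,d=r.capture(c);ms=r.masks_of(c,"roller")
    W=cloud(c,d);m=ms[0]['region']&(d>0)
    m=m&(cv2.erode(m.astype(np.uint8),np.ones((3,3)))>0)
    P=W[m];P=P[P[:,2]>.012];D=P[:,:2]-O;cs,s=np.cos(YAW),np.sin(YAW)
    X,Y,Z=D@[cs,s],D@[-s,cs],P[:,2]
    def f(q):
        e=(X-q[0])*np.cos(q[1])+(Y)*np.sin(q[1]);return np.hypot(e,Z-q[2])-.025
    q=least_squares(f,[np.median(X)-.0,0,z0],loss='soft_l1',f_scale=.0015).x
    k=abs(f(q))<.004
    ax=-(X-q[0])*np.sin(q[1])+Y*np.cos(q[1])
    e=(X-q[0])*np.cos(q[1])+Y*np.sin(q[1])
    a=ax[k];k2=abs(np.hypot(e,Z-q[2])-.009)<.003
    print(c,round(ms[0]['confidence'],2),"axis x@y0 %.4f yaw %.4f z %.4f"%tuple(q),"rubber y range",np.round(np.percentile(a,[.3,99.7]),4),"all y range",np.round([ax.min(),ax.max()],4),k.mean())
    if show:
        v,u=np.where(m);p2=p.copy();p2[m]=(p2[m]*.5+[0,0,127]).astype(np.uint8)
        cv2.imwrite(f"pics/{show}.png",cv2.resize(p2[60:200,280:460],None,fx=4,fy=4))
E
python3 - <<'E'
from h import *
cyl("scene",show="c2")
cyl("top")
print(r.get_obs()['clock'],r.get_obs()['tcp_pos'])
E
```

```text
scene 0.86 axis x@y0 -0.1121 yaw 0.0327 z 0.0243 rubber y range [-0.0917  0.1061] all y range [-0.1174  0.1273] 0.8739573679332715
top 0.88 axis x@y0 -0.1182 yaw 0.2460 z 0.0245 rubber y range [-0.1109 -0.0078] all y range [-0.1123 -0.0064] 0.6566757493188011
8.5667 [0.48710982 0.2179994  0.01499832]
```

View pics/c2.png

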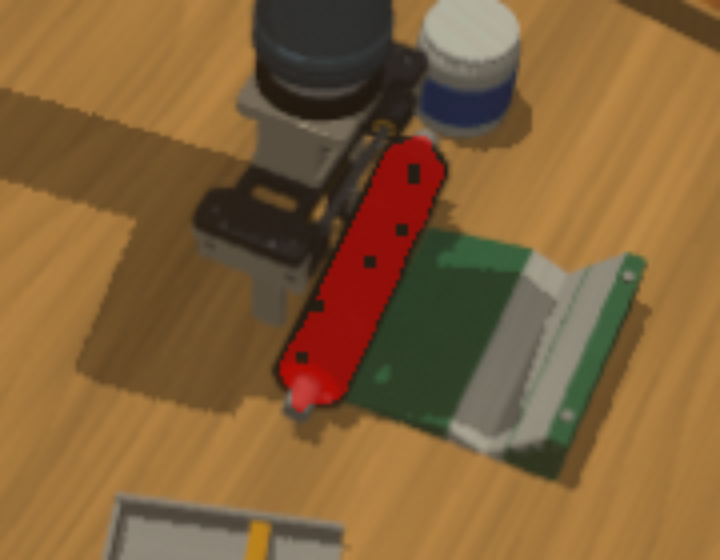

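The roller's yaw relative to the groove is +0.033, its centre is at y ≈ +7 mm and x ≈ −112 mm. It barely turned. On the ramp gravity holds it against both fingers, so I'll steer there and look again before the lip.

```bash
python3 - <<'E'
from h import *
r.servo_line(world(-.085,.000,.022),quat(-.09,0),vel=.025)
o=r.get_obs();print(o['clock'],o['contact_force'])
cyl("scene",.034,show="c3")
E
```

```text
11.3333 [-32.93452341  -0.05848597  27.29185528]
scene 0.68 axis x@y0 -0.0640 yaw -0.0894 z 0.0303 rubber y range [-0.0947  0.103 ] all y range [-0.1192  0.1216] 0.864406779661017
```

View pics/c3.png

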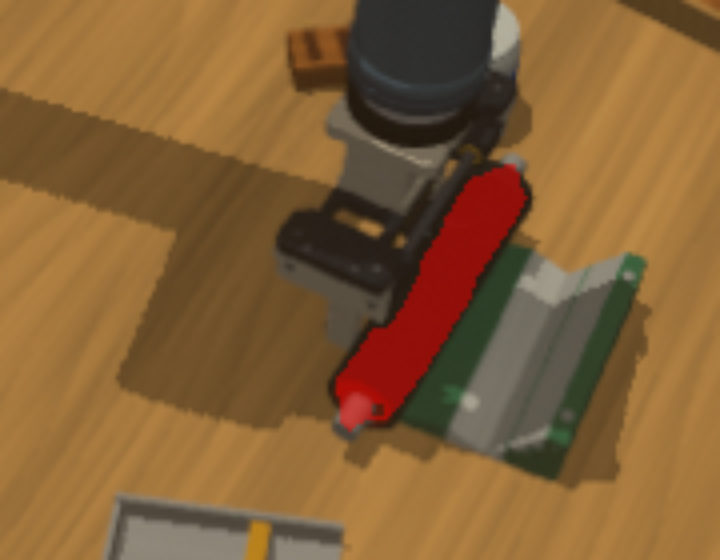

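Roller is on the ramp at x ≈ −64 mm. It now follows the finger yaw at −0.089, but 33 N horizontal with 27 N vertical means it's nearly friction-locked. Leaning the fingers to touch below the axis should free it, so I check the actual state first.

```bash
python3 - <<'E'
from h import *
o=r.get_obs();print(o['clock'],o['tcp_pos'],o['contact_force'],world(-.085,0,.022))
p=o['tcp_pos'][:2]-O;c,s=np.cos(YAW),np.sin(YAW);print(p@[c,s],p@[-s,c])
print(Ro.from_quat(o['tool_rot']).as_matrix().round(3))
cyl("scene",.034)
E
```

```text
11.4333 [0.54027946 0.21964535 0.02139694] [-32.10044905  -1.63235604  26.62033655] [np.float64(0.5522081649784712), np.float64(0.21955485797630972), 0.022]
-0.09689315864021066 0.000924594519276574
[[ 0.019  1.    -0.023]
 [ 1.    -0.019 -0.002]
 [-0.002 -0.023 -1.   ]]
scene 0.71 axis x@y0 -0.0642 yaw -0.0867 z 0.0306 rubber y range [-0.0955  0.1026] all y range [-0.12    0.1239] 0.8632326820603907
```

```bash
cat >> h.py <<'E'
def tq(rel,b):
    a=YAW+rel;x=np.array([-np.sin(a),np.cos(a),0]);f=np.array([np.cos(a),np.sin(a),0])
    z=np.sin(b)*f-np.cos(b)*np.array([0,0,1.]);return Ro.from_matrix(np.c_[x,np.cross(z,x),z]).as_quat()
def pose(cx,cz,ly,rel,b,s=.007,h=.0075):
    n=np.array([np.cos(b),np.sin(b)]);t=np.array([np.sin(b),-np.cos(b)])
    q=np.array([cx,cz])-(.025+h)*n+s*t
    return world(q[0],ly,q[1]),tq(rel,b)
def axz(x): return .0255+max(0,x+.0955)*.2
def st():
    o=r.get_obs();p=o['tcp_pos'][:2]-O;c,s=np.cos(YAW),np.sin(YAW)
    print("t %.2f"%o['clock'],"tcp local",np.round([p@[c,s],p@[-s,c],o['tcp_pos'][2]],4),"F",np.round(o['contact_force'],1))
E
python3 - <<'E'
from h import *
b=np.radians(25)
p,q=pose(-.066,.0305,.001,-.08,b);print(p,r.solve_ik(p,q))
r.servo_line(p,q,vel=.012);st()
cyl("scene",.03,show="c4")
E
```

```text
[np.float64(0.5446599062404075), np.float64(0.22002807016425757), np.float64(0.010420751984170718)] [ 0.26729561  0.41012765  2.050807   -0.42674331  0.28329021 -0.90671623]
t 12.83 tcp local [-0.0926  0.0008  0.0103] F [-2.9 -0.   0.4]
scene 0.6 axis x@y0 -0.0657 yaw -0.0737 z 0.0304 rubber y range [-0.0951  0.1037] all y range [-0.1195  0.1277] 0.8676222596964587
```

View pics/c4.png

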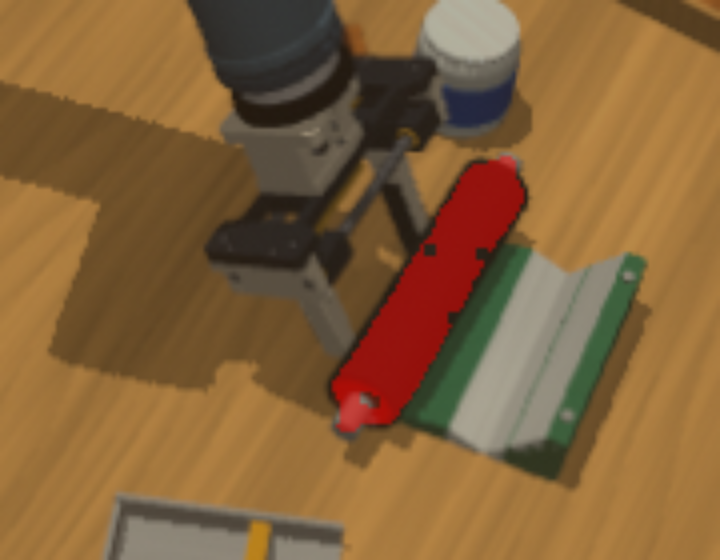

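The tilt worked: the force is down to 3 N and the roller rests against the leaning fingers at x −66 mm with its centre at +4 mm. Next I push on, straightening it.

```bash
python3 - <<'E'
from h import *
b=np.radians(25)
for cx in(-.05,-.035,-.01):
    p,q=pose(cx,axz(min(cx,-.02)),.000,0,b);print(r.solve_ik(p,q))
p,q=pose(-.036,axz(-.036),.0,-.01,b)
r.servo_line(p,q,vel=.02);st()
cyl("scene",.035,show="c5")
E
```

```text
[ 0.23096629  0.41271509  2.02754276 -0.24926293  0.27814378 -1.18463324]
[ 0.22571355  0.4243243   1.99224775 -0.22337294  0.30036923 -1.21578836]
[ 0.21766395  0.44824952  1.93381671 -0.19137385  0.33302147 -1.25569963]
t 14.62 tcp local [-0.0625 -0.      0.0173] F [-3.3 -1.4  0.6]
scene 0.93 axis x@y0 -0.0357 yaw 0.0061 z 0.0362 rubber y range [-0.0976  0.1023] all y range [-0.1212  0.1258] 0.8912671232876712
```

View pics/c5.png

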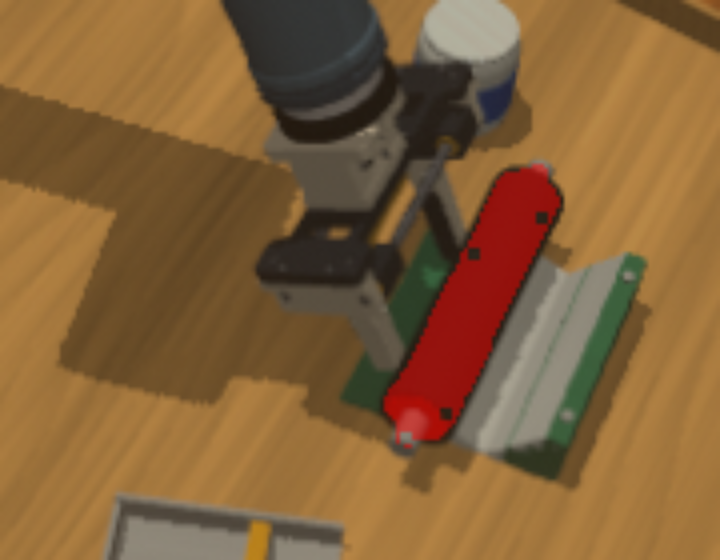

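Centred at +2 mm, yaw 0.006 rad, just short of the lip. Final gentle push over it.

```bash
python3 - <<'E'
from h import *
b=np.radians(25)
p,q=pose(-.013,axz(-.021),.0,0,b)
r.servo_line(p,q,vel=.02);st()
r.wait(.5)
cyl("scene",.034,show="c6");st()
E
```

```text
t 16.03 tcp local [-0.0397  0.      0.0203] F [-0.7 -1.2 -0.6]
scene 0.79 axis x@y0 -0.0008 yaw -0.0037 z 0.0321 rubber y range [-0.098   0.1023] all y range [-0.122  0.123] 0.8905472636815921
t 16.63 tcp local [-0.0395  0.      0.0203] F [ 0.4 -0.2  0.5]
```

View pics/c6.png

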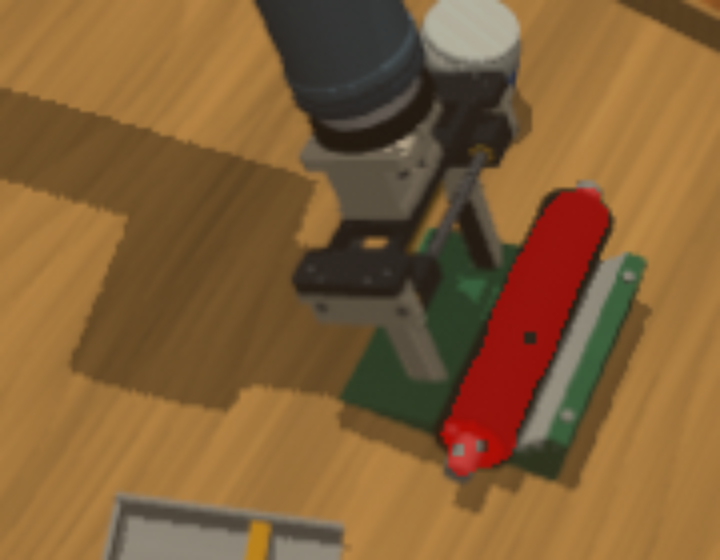

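Seated: axis at x −0.8 mm, z 32 mm, yaw ≈0. Now retreat backwards, then up, and check everything.

```bash
python3 - <<'E'
from h import *
b=np.radians(25)
r.servo_line(world(-.10,0,.035),vel=.06)
r.servo_line(world(-.17,0,.20),vel=.12)
r.move_to([.30,-.35,.25],quat(0,0));st()
cyl("scene",.034);cyl("top",.034)
for c in ("top","scene"):
    p,d=r.capture(c);cv2.imwrite(f"pics/{c}_end.png",p);W=cloud(c,d)
    for q in ("ink","stick","woodblock"):
        for m in r.masks_of(c,q)[:1]:
            P=W[m['region']&(d>0)];Q=P[P[:,2]>.008];rc=cv2.minAreaRect((Q[:,:2]*1000).astype(np.float32));print(c,q,np.round(rc[0],1),round(rc[2],1))
st()
E
```

```text
t 21.57 tcp local [-0.3759 -0.55    0.2499] F [ 0.1  0.1 -0.2]
scene 0.9 axis x@y0 -0.0006 yaw -0.0047 z 0.0321 rubber y range [-0.0986  0.1039] all y range [-0.1217  0.1262] 0.8746031746031746
top 0.86 axis x@y0 0.0010 yaw 0.0025 z 0.0324 rubber y range [-0.0964  0.1026] all y range [-0.1159  0.1267] 0.9056603773584906
top ink [509.  412.6] 70.0
top stick [540.6   1. ] 19.6
top woodblock [410.1 400.8] 35.2
scene ink [509.7 410.6] 69.7
scene stick [540.9   0.9] 19.7
scene woodblock [409.1 401.2] 37.4
t 22.18 tcp local [-0.3764 -0.5505  0.25  ] F [-1.  -0.7 -0.5]
```

View pics/top_end.png

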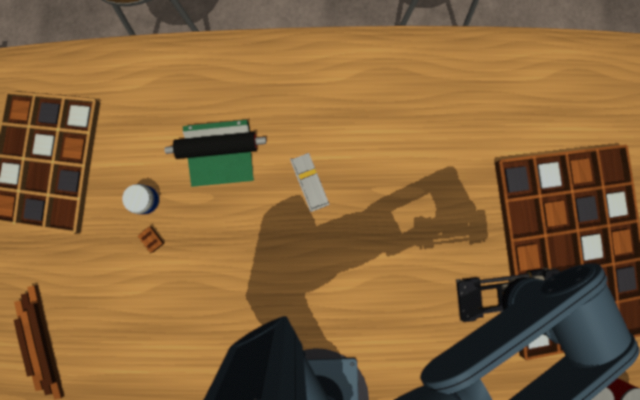

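The roller lies in the groove at (216,146), the can, stick and block are unmoved, and the hand is clear near (480,298).

```bash
python3 -c "
from bench import r
print(r.job_done())"
```

```text
the job is handed in; nothing more can be done
None
```

The roller is seated in the V groove, about 2–3 mm off centre along it, and the job is handed in. I pushed it with both open fingers across the bench and up the ramp. It was never gripped, lifted or carried, and the last push over the lip was at 0.02 m/s.

**Jam on the ramp:** Partway up, the roller nearly locked against the upright fingers, with about 33 N pushing back. I tilted the hand 25° in place so the fingers touched below the roller's axis. The force then dropped to about 3 N and the rest of the climb was smooth.

**First push:** It left the roller coasting about 5 mm ahead of the fingers at the foot of the ramp and did not straighten it as intended. I corrected its angle and sideways position on the ramp instead.

**Last checks:**

| Check | Result |
|---|---|
| Roller axis along the rolling direction | within 1 mm of the seat (both cameras) |
| Roller axis height | 32 mm, against 33 mm nominal |
| Angle to the groove | under 0.005 rad |
| Ink can, composing stick, wood block | within about 2 mm of their starting positions, which is measurement noise |
| Hand | clear of everything |
| Clock at the last reading before hand-in | about 22 s, limit 48 s |

None of these checks failed.

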